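Lid the storage pots

TASK

Close the four plain white storage pots: put each wooden lid on the pot whose shape and size it fits, seated fully down on the rim all round. Leave the pots standing where they are, and do not disturb the two garlic bulbs among them.

Things in the scene. Friction and masses are not known exactly. Their poses are not given: they have to be found in the camera images.
- pot_round_large: Large round white ceramic pot, open at the top, standing upright: 92 mm across, 48 mm high, wall 5 mm, floor 6 mm thick, mouth 82 mm across; 0.38 kg. Origin: centre of its underside; z up. It stands loose on the worktop.
- lid_round_large: Large round wooden lid, lying grip up: plate 92 mm across, 8 mm thick; under it a tapered plug 12 mm high, 65 mm across at its foot, 77 mm at the plate; on its middle a round knob 24 mm across, 24 mm high; 0.09 kg. Origin: centre of the plug's underside; z up. Seated on its pot, its origin is 36 mm above the pot's.
- pot_round_small: Small round white ceramic pot, open at the top, standing upright: 64 mm across, 48 mm high, wall 5 mm, floor 6 mm thick, mouth 54 mm across; 0.22 kg. Origin: centre of its underside; z up. It stands loose on the worktop.
- lid_round_small: Small round wooden lid, lying grip up: plate 64 mm across, 8 mm thick; under it a tapered plug 12 mm high, 37 mm across at its foot, 49 mm at the plate; on its middle a round knob 24 mm across, 24 mm high; 0.05 kg. Origin: centre of the plug's underside; z up. Seated on its pot, its origin is 36 mm above the pot's.
- pot_square: Square white ceramic pot, open at the top, standing upright: 72 x 72 mm, 48 mm high, wall 5 mm, floor 6 mm thick, mouth 62 x 62 mm; 0.3 kg. Origin: centre of its underside; z up; x and y along the sides. It stands loose on the worktop.
- lid_square: Square wooden lid, lying grip up: plate 72 x 72 mm, 8 mm thick; under it a tapered plug 12 mm high, 45 x 45 mm at its foot, 57 x 57 mm at the plate; on its middle a square knob 22 x 22 mm, parallel to the sides, 24 mm high; 0.07 kg. Origin: centre of the plug's underside; z up; x and y along the sides; fits in any quarter turn. Seated on its pot, its origin is 36 mm above the pot's.
- pot_oblong: Oblong white ceramic pot, open at the top, standing upright: 94 mm (x) by 60 mm (y), 48 mm high, wall 5 mm, floor 6 mm thick, mouth 84 x 50 mm; 0.32 kg. Origin: centre of its underside; z up; x along the long side. It stands loose on the worktop.
- lid_oblong: Oblong wooden lid, lying grip up: plate 94 mm (x) by 60 mm (y), 8 mm thick; under it a tapered plug 12 mm high, 67 x 33 mm at its foot, 79 x 45 mm at the plate; on its middle a straight bar 44 mm long (x) and 16 mm wide (y), 24 mm high; 0.08 kg. Origin: centre of the plug's underside; z up; x along the long side; fits either way round. Seated on its pot, its origin is 36 mm above the pot's.
- garlic_a: A garlic bulb, about 50 mm across and 51 mm high, loose between the pots and lids: leave it where it is. Origin: centre of its underside. Beyond it, to the right of the work, stands a fixed water bottle, 275 mm wide and 600 mm high, its axis at x 0.61, y -0.25; walls rise behind at x 0.74 and on the left at y 0.53.
- garlic_b: A garlic bulb, about 50 mm across and 51 mm high, loose between the pots and lids: leave it where it is. Origin: centre of its underside.

How it is judged:
At the end, for the whole second after the job is handed in: Each lid sits on its own pot, centred within 8 mm, origin 30 to 40 mm above the pot's (36 mm when seated), lid and pot level within 0.07 rad, the square and oblong lids parallel to their pots within 0.15 rad; pots on the worktop; lids released; all at rest (horizontal distance between lid_round_large and pot_round_large below 0.008 m and z of lid_round_large in the frame of pot_round_large between 0.03 and 0.04 m and angle between each of lid_round_large, pot_round_large, lid_round_small, pot_round_small, lid_square, pot_square, lid_oblong, pot_oblong's own z axis and vertical below 0.07 rad and height (world z) of each of pot_round_large, pot_round_small, pot_square, pot_oblong below 0.01 m and linear speed of each of lid_round_large, pot_round_large, lid_round_small, pot_round_small, lid_square, pot_square, lid_oblong, pot_oblong below 0.02 m/s and horizontal distance between lid_round_small and pot_round_small below 0.008 m and z of lid_round_small in the frame of pot_round_small between 0.03 and 0.04 m and horizontal distance between lid_square and pot_square below 0.008 m and z of lid_square in the frame of pot_square between 0.03 and 0.04 m and (angle between the x axis of lid_square and the x axis of pot_square, either way round below 0.15 rad or angle between the x axis of lid_square and the y axis of pot_square, either way round below 0.15 rad) and horizontal distance between lid_oblong and pot_oblong below 0.008 m and z of lid_oblong in the frame of pot_oblong between 0.03 and 0.04 m and angle between the x axis of lid_oblong and the x axis of pot_oblong, either way round below 0.15 rad); the robot touches nothing.
It fails at once if a pot is pushed or carried more than 40 mm from where it stood (distance of any of pot_round_large, pot_round_small, pot_square, pot_oblong from where it was at the start of the episode above 0.04 m).
It fails at once if a garlic bulb is moved more than 40 mm (distance of any of garlic_a, garlic_b from where it was at the start of the episode above 0.04 m).
It also fails if it takes over 99 s, if anything falls off the work surface, if the arm or the gripper's body presses on something with over 40 N, if the wrist force passes 120 N, or if a joint passes its speed limit or range.

ROBOT

A 6-joint arm with a two-finger parallel gripper is mounted at the origin on a cart in front of the work surface, level with it; the furniture and walls round the work are solid. World frame = base frame: x ahead of the robot, y to its left, z up, the work surface at z = 0. Lengths are in m, angles in rad, forces in N, time in s.
With the tool pointing down it reaches from about 0.4 to 0.825 m from the base axis. Payload 7 kg.
Tool frame: the origin (TCP) lies on the centre line of the jaws, within the pads' length; the fingertips stand 25 mm ahead of it and the grasp point (between the pads) lies 6 mm ahead of it; z points along the fingers, y is the line along which they close (so a half turn about z gives the same grasp; the last joint's range is limited). The gripper opens to 88 mm and grips with 3 to 60 N. Pads are 19 mm wide; open, the fingers measure 130 mm over their backs; the gripper's body (78 mm by 193 mm) begins 47 mm behind the grasp point.
Start: joints at [-0.837, 0.359, 0.012, 0, -1.224, -0.288], TCP at [0.291, -0.609, 0.231] pointing down, gripper open.
Joint ranges: [-3.07, 3.07], [-1.43, 2.12], [-1.02, 1.25], [-3.03, 1.67], [-3.05, -0], [-3.03, 3.03]. Speed limits (rad/s): [2.39, 2.39, 3.01, 3.14, 3.14, 3.14].

INTERFACE

Orientations are given as a unit quaternion [x, y, z, w].
In Python, from workcell import arm gives the robot as it stands.
- The arm moves only by the tool send_rows, never from a script. Its argument "commands" is a list of rows, each an object of numbers: "dx", "dy", "dz": the shift along the tool's x, y, z in cm; "yaw": the turn about the tool's z in rad. A call has 1 to 5 rows; each row is the pose to reach, as a shift and turn from the pose commanded when the call began, along the tool's axes at that moment; what a row does not reach only later rows make up. A row lasts 1/8 s, in which the tool goes at most 62.5 mm and 10.7 degrees, less where a joint would pass 70% of its speed; a pose out of reach is approached as far as the arm can. A call with a gripper value outside its range is refused whole. "claw" is the opening, from 0 (shut) to 1 (fully open), set as the call begins (left out, the last holds). The fingers move at their own pace and stop on an object; the grip force is fixed at half the most. Time passes only in rows, so rows that repeat a pose let the fingers close. It gives the time, the measured TCP pose, the force, the opening and the grip force at its end, in the units of the state.
- arm.get_obs(): the state, without advancing time (a new reading comes with each control period).
- arm.grab_frame(name): name is "scene" or "top"; returns a dict with "color" (400x640x3 uint8, red, green, blue), "intrinsics" (3x3 intrinsics, pixels), "distortion" ([k1, k2, p1, p2, k3] as OpenCV has them; the pictures are not rectified), "rvec" (rotation vector, rad) and "tvec" (3), from world to camera coordinates, as OpenCV has them. Camera axes: x right, y down, z forward; pixel columns grow to the right and rows downward; lengths in m; the calibration is good to about 2 mm. A picture is of the moment at which its call begins. There is no depth.
- arm.sign_off(): hands the job in; it is judged then, once.
The state is a dict: "time_s": time; "joints": joint angles; "dq": joint speeds; "effort": joint torques, N m; "eef_pos": TCP position; "eef_rot": TCP orientation; "force": force on the tool from outside, world axes, zero at the start; "wrist_torque": the same for the moment, N m; "gripper_width": finger opening in m; "grip_force": force on a finger pad.
Only numpy, scipy, OpenCV 4.12 (cv2) and the standard library are available. Lean on these libraries where they do the work, as an engineer would, in place of code of your own. Each camera call takes 0.05 s, during which the arm holds its last target. There are 200 camera calls.

## Working session

There is one attempt and no reset: what is moved stays moved. The work goes in short steps, Python scripts to look and compute and a tool call to move; the robot and the scene stay as the last step left them, time stands still between calls to the robot, and variables do not carry over. Pictures are saved under pics/ and viewed, at most 14 in all, crops included, and the job is handed in when it is done.

Besides the shell and the picture viewer there is one more tool, called after "Call:" as name(argument=value, ...) on one line, values as JSON. send_rows: Moves the arm, as the interface text tells. Its arguments: {"type":"object","properties":{"commands":{"type":"array"},"claw":{"type":"number"}},"required":["commands"]}

```bash
mkdir -p pics; ls; python3 - <<'E'
from workcell import arm
import cv2
o=arm.get_obs(); print(o)
for n in("top","scene"):
    f=arm.grab_frame(n); cv2.imwrite(f"pics/{n}0.png",f["color"][:,:,::-1]); print({k:f[k] for k in f if k!="color"})
E
```

```text
pics
{'time_s': 0.0, 'joints': array([-8.36885536e-01,  3.59386067e-01,  1.10982777e-02, -3.40014021e-04,
       -1.22410702e+00, -2.88093413e-01]), 'dq': array([ 0.00027763, -0.0009533 , -0.00076228,  0.0008616 ,  0.00023685,
        0.00164285]), 'effort': array([ 4.12677355e-04, -5.82720888e+01,  2.93054116e+01,  6.99736789e+00,
        6.74028648e-03, -1.71280631e-04]), 'eef_pos': array([ 0.29083031, -0.60861854,  0.2303422 ]), 'eef_rot': array([-2.21010743e-01,  9.75271033e-01,  7.75316702e-04, -2.51444869e-04]), 'force': array([-0.2056206 ,  0.40542483,  0.12229475]), 'wrist_torque': array([ 0.02175408, -0.01247155,  0.0388733 ]), 'grip_force': 0.0, 'gripper_width': 0.08743899358441798}
{'intrinsics': array([[459.14955092,   0.        , 314.86838746],
       [  0.        , 459.14955092, 187.549737  ],
       [  0.        ,   0.        ,   1.        ]]), 'distortion': array([-0.02860411,  0.        ,  0.        ,  0.        ,  0.        ]), 'rvec': array([ 2.08358908, -2.13973011,  0.16078528]), 'tvec': array([0.16744167, 0.51614597, 0.79934435])}
{'intrinsics': array([[425.90563049,   0.        , 319.48156475],
       [  0.        , 425.90563049, 207.99080062],
       [  0.        ,   0.        ,   1.        ]]), 'distortion': array([-0.01382671,  0.        ,  0.        ,  0.        ,  0.        ]), 'rvec': array([ 1.24350096, -2.05630392,  1.14397115]), 'tvec': array([0.36476952, 0.22165948, 0.56982975])}
```

View pics/top0.png

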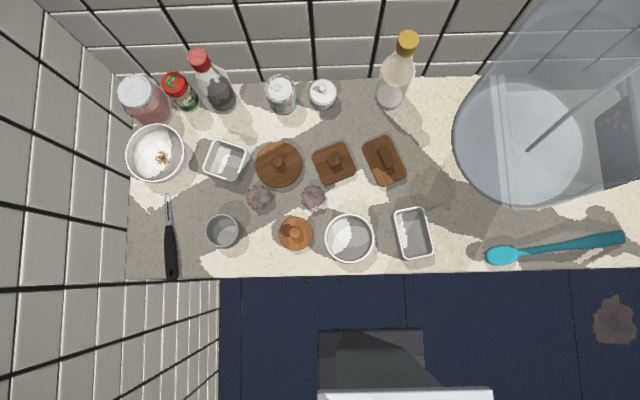

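View pics/scene0.png

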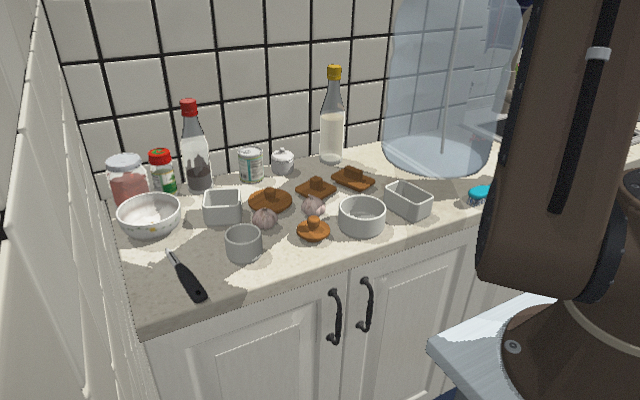

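Top view, with +x up and +y left: lids are large round (278,163), square (334,163), oblong (384,160) and small round (296,233). Pots are square (226,159), small round (223,231), large round (349,238) and oblong (413,233). The garlic bulbs are at (260,196) and (314,196).

```bash
cat > h.py <<'E'
import numpy as np,cv2
def cam(f): 
    R=cv2.Rodrigues(f["rvec"])[0]; return R,-R.T@f["tvec"]
def cast(f,px,z):
    R,c=cam(f); u=cv2.undistortPoints(np.float64(px).reshape(-1,1,2),f["intrinsics"],f["distortion"]).reshape(-1,2)
    d=np.c_[u,np.ones(len(u))]@R; return (c+d*((z-c[2])/d[:,2])[:,None])[:,:2]
def proj(f,p): return cv2.projectPoints(np.float64(p).reshape(-1,1,3),f["rvec"],f["tvec"],f["intrinsics"],f["distortion"])[0].reshape(-1,2)
E
python3 - <<'E'
from workcell import arm
from h import *
f=arm.grab_frame("top"); im=f["color"]; print(cam(f)[1])
hsv=cv2.cvtColor(im,cv2.COLOR_RGB2HSV)
m=((hsv[...,1]>110)&(hsv[...,0]<22)&(hsv[...,2]>40)).astype(np.uint8)
m[:130]=0;m[280:]=0
cs,_=cv2.findContours(m,cv2.RETR_EXTERNAL,cv2.CHAIN_APPROX_NONE)
big=cv2.resize(im[130:270,190:440],None,fx=3,fy=3,interpolation=cv2.INTER_CUBIC)[:,:,::-1].copy()
for c in cs:
    if cv2.contourArea(c)<200: continue
    w=cast(f,c.reshape(-1,2),0.02)
    r=cv2.minAreaRect(np.float32(w*1000)); print(c.reshape(-1,2).mean(0),r,cv2.minEnclosingCircle(np.float32(w*1000)))
    cv2.drawContours(big,[((c-[190,130])*3+1)],-1,(0,255,0),1)
cv2.imwrite("pics/a.png",big)
E
```

```text
[0.36597417 0.12981444 0.88465015]
[295.21978022 233.24175824] ((440.1626281738281, 194.07620239257812), (60.52070617675781, 60.284690856933594), 88.57492065429688) ((439.8049621582031, 193.5176239013672), 31.168291091918945)
[333.31092437 163.24369748] ((572.93505859375, 117.63678741455078), (70.3310317993164, 68.923828125), 20.87772560119629) ((572.430419921875, 117.24484252929688), 44.61854934692383)
[278.22047244 164.29133858] ((574.4390869140625, 224.53741455078125), (88.86943054199219, 88.15568542480469), 43.64430236816406) ((574.1326293945312, 224.89129638671875), 45.091835021972656)
[383.703125 160.5     ] ((575.7525634765625, 20.40302276611328), (92.17398071289062, 58.05121994018555), 21.727462768554688) ((575.9369506835938, 20.44575309753418), 49.38018798828125)
```

View pics/a.png

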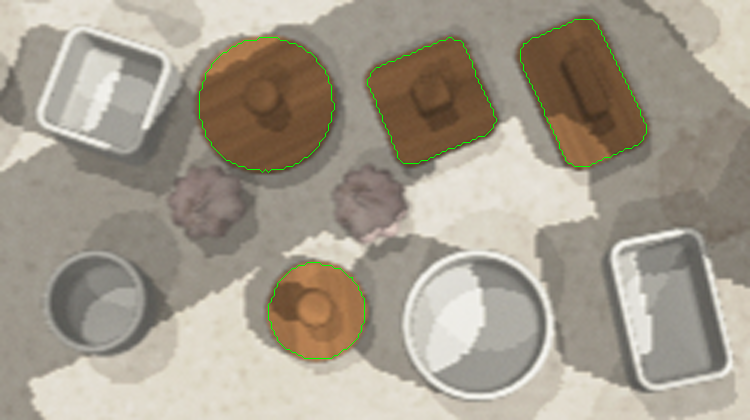

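Contours follow all four lid plates well. Next, a closer look at the pot rims.

```bash
python3 - <<'E'
from workcell import arm
from h import *
f=arm.grab_frame("top"); im=f["color"]
T=[]
for (u,v) in [(225,160),(222,231),(349,238),(413,233)]:
    t=cv2.resize(im[v-27:v+27,u-33:u+33],None,fx=6,fy=5.5 if 0 else 6,interpolation=cv2.INTER_CUBIC)[:300*2,:,::-1].copy()[:300+24]
    for k in range(0,t.shape[1],60): cv2.putText(t,str(u-33+k//6),(k,8),0,.3,(0,0,255)); t[::4,k]=(0,0,255)
    for k in range(0,t.shape[0],60): cv2.putText(t,str(v-27+k//6),(0,k+10),0,.3,(255,0,0)); t[k,::4]=(255,0,0)
    T.append(t[:300])
cv2.imwrite("pics/b.png",np.vstack([np.hstack(T[:2]),np.hstack(T[2:])]))
E
```

```text
(no output)
```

View pics/b.png

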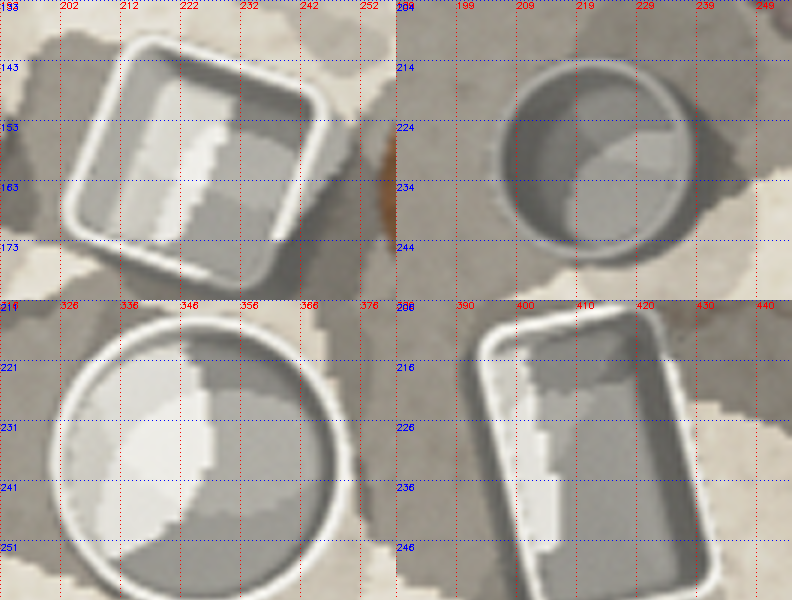

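The tiles show the rims clearly. I'll fit the rim mid-lines from points read off them and check the sizes against 67, 59, 87 and 89x55 mm.

```bash
python3 - <<'E'
from workcell import arm
from h import *
f=arm.grab_frame("top")
def P(p,ox,oy,tx=0,ty=0,s=6): p=np.float64(p); return cast(f,(p-[tx,ty]+.5)/s-.5+[ox,oy],0.048)*1000
def quad(E):
    n=len(E); C=[]
    for i in range(4):
        a,b=E[i];c,d=E[(i+1)%4]
        t=np.linalg.solve(np.c_[b-a,c-d],c-a); C.append(a+t[0]*(b-a))
    C=np.array(C); s=np.roll(C,-1,0)-C
    print("quad",C.mean(0),np.linalg.norm(s,axis=1),np.degrees(np.arctan2(s[:,1],s[:,0])))
sq=lambda p:P(p,192,133)
quad([sq(e) for e in([(160,48),(300,88)],[(318,125),(278,238)],[(215,277),(90,233)],[(72,200),(122,70)])])
ob=lambda p:P(p,380,206,396,300)
oa=lambda p:P(p,190,130,0,0,3)
quad([ob([(505,333),(630,311)]),ob([(660,340),(712,555)]),oa([(715,370),(648,383)]),ob([(535,590),(488,365)])])
for p in (P([(502,160),(690,155),(595,64),(598,252)],189,204,396,0),np.r_[P([(57,460),(343,460),(200,323)],316,211,0,300),oa([(478,392)])]):
    A=np.c_[2*p,np.ones(len(p))];x=np.linalg.lstsq(A,(p**2).sum(1),rcond=None)[0];print("circ",x[:2],2*np.sqrt(x[2]+x[:2]@x[:2]))
R,c=cam(f); print("garlic",cast(f,[(259.5,197),(313,197)],0.03))
E
```

```text
quad [579.44787001 323.83502264] [66.17798148 66.69259111 62.72662292 65.7106268 ] [ 160.99137788   68.92953583  -19.87395697 -108.08516605]
quad [433.87918896 -22.51523579] [83.65721047 54.35899814 84.50925338 52.64762986] [-170.17329833   99.33058544    8.65675549  -81.59377549]
circ [446.85114154 326.46573805] 57.893759634318506
circ [427.41451753  94.16406108] 84.73746289800637
garlic [[0.50900371 0.25959577]
 [0.5060754  0.15818444]]
```

Oblong's long side and the large circle come out a bit small because their lower edges were cropped. I'll overlay the predicted rims to check.

```bash
python3 - <<'E'
from workcell import arm
from h import *
f=arm.grab_frame("top"); im=f["color"]
S=5; u0,v0=316,203
def tile(u0,v0,w,h): return cv2.resize(im[v0:v0+h,u0:u0+w],None,fx=6,fy=6,interpolation=cv2.INTER_CUBIC)[:,:,::-1].copy()
t=tile(316,203,124,66)
for k in range(0,124,10): t[::4,k*6]=(0,0,255);cv2.putText(t,str(316+k),(k*6,8),0,.3,(0,0,255))
for k in range(0,66,10): t[k*6,::4]=(255,0,0);cv2.putText(t,str(203+k),(0,k*6+10),0,.3,(255,0,0))
def d(W): cv2.polylines(t,[np.int32((proj(f,np.c_[W,np.full(len(W),.048)])-[316,203]+.5)*6)],True,(0,200,0),1)
a=np.linspace(0,2*np.pi,60)
for r in(.046,.041): d(np.c_[.4274+r*np.cos(a),.0945+r*np.sin(a)])
th=np.radians(9.3);R=np.array([[np.cos(th),-np.sin(th)],[np.sin(th),np.cos(th)]])
for m in(0,.005): d(np.array([[1,1],[1,-1],[-1,-1],[-1,1]])*[.047-m,.03-m]@R.T+[.432,-.0225])
cv2.imwrite("pics/c.png",t)
E
```

```text
(no output)
```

View pics/c.png

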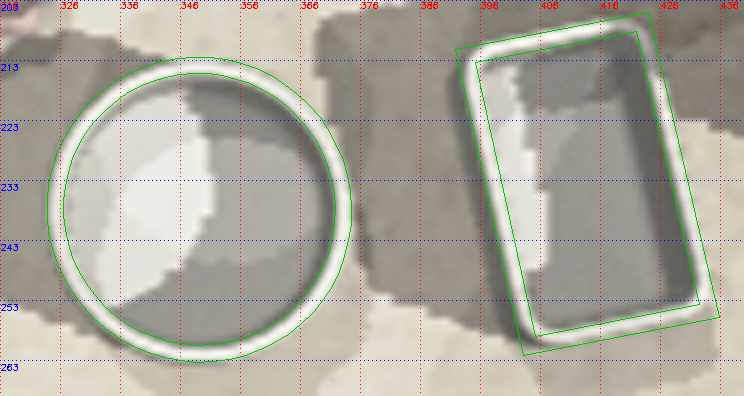

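```bash
python3 - <<'E'
from workcell import arm
from h import *
f=arm.grab_frame("top"); im=f["color"]; g=arm.grab_frame("scene")
print("base top-cam oil,white,spice,soy,red",cast(f,[(390,103),(322,106),(282,110),(220,107),(190,105)],0).round(3).tolist())
print("base scene-cam",cast(g,[(331,163),(283,173),(250,182),(201,189),(165,190)],0).round(3).tolist())
t=cv2.resize(im[40:140,130:430],None,fx=2.6,fy=2.6,interpolation=cv2.INTER_CUBIC)[:,:,::-1]
s=cv2.resize(g["color"][60:200,90:390],None,fx=2.4,fy=2.4,interpolation=cv2.INTER_CUBIC)[:,:,::-1]
cv2.imwrite("pics/d.png",np.vstack([t,cv2.copyMakeBorder(s,0,0,0,60,0)]))
E
```

```text
base top-cam oil,white,spice,soy,red [[0.699, -0.001], [0.697, 0.137], [0.692, 0.218], [0.703, 0.345], [0.71, 0.407]]
base scene-cam [[0.698, 0.004], [0.702, 0.136], [0.695, 0.223], [0.713, 0.333], [0.744, 0.406]]
```

View pics/d.png

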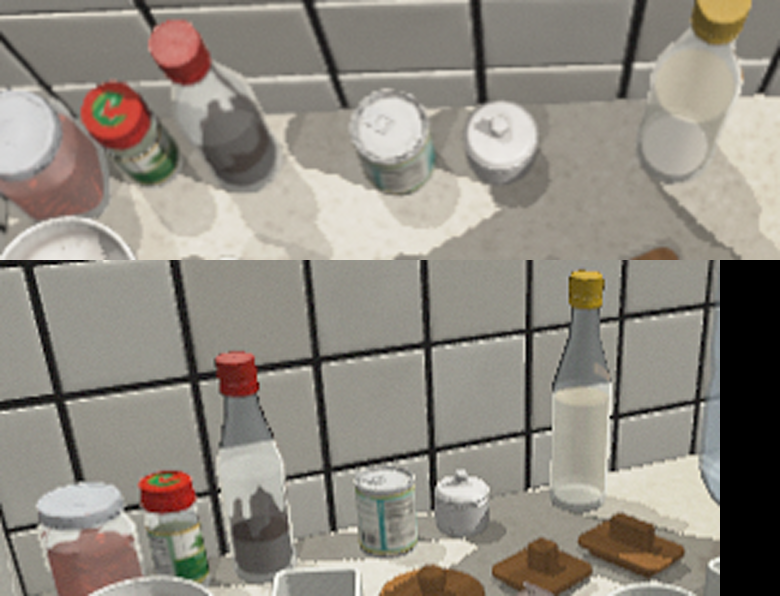

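Everything standing at the back keeps to x > 0.68, clear of the gripper. I'll start moving, past the bottle on the near side, with the jaws partly open.

```bash
cat > go.py <<'E'
import sys,numpy as np
from workcell import arm
from scipy.spatial.transform import Rotation as Ro
# usage: go.py x y z yangle_deg -> dx dy dz (cm) yaw
x,y,z,a=map(float,sys.argv[1:5]); o=arm.get_obs(); R=Ro.from_quat(o["eef_rot"]).as_matrix()
d=R.T@(np.array([x,y,z])-o["eef_pos"])*100
cur=np.degrees(np.arctan2(R[1,1],R[0,1])); e=(a-cur+90)%180-90
print(o["time_s"],o["eef_pos"].round(4),"yang",cur.round(1),"tilt",(R[:,2]).round(3),"q",o["joints"].round(2),"w",round(o["gripper_width"],4),"gf",o["grip_force"]);print("dx dy dz",d.round(2),"yaw",-np.radians(e).round(3))
E
python3 go.py .37 -.25 .23 90
```

```text
0.4 [ 0.291  -0.6089  0.2311] yang 115.5 tilt [-0.  0. -1.] q [-0.84  0.36  0.01 -0.   -1.22 -0.29] w 0.0878 gf 0.0
dx dy dz [-22.6   28.98   0.12] yaw 0.446
```

Call:
send_rows(commands=[{"dx":-4.5,"dy":5.8,"yaw":0.09},{"dx":-9,"dy":11.6,"yaw":0.18},{"dx":-13.5,"dy":17.4,"yaw":0.27},{"dx":-18,"dy":23.2,"yaw":0.36},{"dx":-22.6,"dy":29,"yaw":0.446}], claw=0.45)

```text
validation failed for argument at $.co...
```

```bash
python3 go.py .44 .194 .12 90
```

```text
0.4 [ 0.291  -0.6089  0.2311] yang 115.5 tilt [-0.  0. -1.] q [-0.84  0.36  0.01 -0.   -1.22 -0.29] w 0.0878 gf 0.0
dx dy dz [-48.07  66.02  11.13] yaw 0.446
```

Call:
send_rows(commands=[{"dx":-4.5,"dy":5.8,"dz":0,"yaw":0.09},{"dx":-9,"dy":11.6,"dz":0,"yaw":0.18},{"dx":-13.5,"dy":17.4,"dz":0,"yaw":0.27},{"dx":-18,"dy":23.2,"dz":0,"yaw":0.36},{"dx":-22.6,"dy":29,"dz":0,"yaw":0.446}], claw=0.45)

```text
time_s: 1.02
eef_pos: [0.358, -0.302, 0.2315]
eef_rot: [0.002, 1.0, -0.0, 0.0]
force: [2.2, 1.6, 0.2]
gripper_width: 0.0435
grip_force: 0.0
```

Call:
send_rows(commands=[{"dx":-1.5,"dy":6,"dz":0,"yaw":0},{"dx":-3,"dy":12,"dz":0,"yaw":0},{"dx":-4.5,"dy":18,"dz":2,"yaw":0},{"dx":-6,"dy":24,"dz":4,"yaw":0},{"dx":-8.2,"dy":30,"dz":6,"yaw":0}])

```text
time_s: 1.65
eef_pos: [0.437, -0.0101, 0.1743]
eef_rot: [-0.0, 1.0, 0.0, 0.001]
force: [1.7, -0.4, 0.8]
gripper_width: 0.0395
grip_force: 0.0
```

Call:
send_rows(commands=[{"dx":0,"dy":5,"dz":1,"yaw":0},{"dx":0,"dy":10,"dz":2,"yaw":0},{"dx":0,"dy":15,"dz":3,"yaw":0},{"dx":0,"dy":19.5,"dz":4,"yaw":0},{"dx":0,"dy":19.5,"dz":5,"yaw":0}])

```text
time_s: 2.28
eef_pos: [0.4372, 0.1856, 0.124]
eef_rot: [-0.002, 1.0, 0.0, 0.0]
force: [0.3, 0.0, -0.1]
gripper_width: 0.0396
grip_force: 0.0
```

```bash
python3 go.py .44 .194 .048 90
```

```text
2.275 [0.4372 0.1856 0.124 ] yang 90.2 tilt [ 0.001  0.001 -1.   ] q [ 0.82  0.13 -0.57  0.   -0.87 -2.39] w 0.0396 gf 0.0
dx dy dz [-0.27  0.83  7.6 ] yaw 0.003
```

Call:
send_rows(commands=[{"dx":-0.3,"dy":0.4,"dz":1.5,"yaw":0},{"dx":-0.3,"dy":0.4,"dz":3,"yaw":0},{"dx":-0.3,"dy":0.4,"dz":4,"yaw":0},{"dx":-0.3,"dy":0.4,"dz":4,"yaw":0}])

```text
time_s: 2.78
eef_pos: [0.4396, 0.1857, 0.0833]
eef_rot: [0.001, 1.0, -0.001, -0.001]
force: [0.5, -0.2, 0.4]
gripper_width: 0.0395
grip_force: 0.0
```

```bash
python3 go.py .44 .194 .048 90; python3 - <<'E'
from workcell import arm
import cv2,numpy as np
f=arm.grab_frame("top")["color"][180:280,230:330];g=arm.grab_frame("scene")["color"][180:280,270:370]
cv2.imwrite("pics/e.png",cv2.resize(np.hstack([f,g]),None,fx=4,fy=4,interpolation=2)[:,:,::-1])
E
```

```text
2.775 [0.4396 0.1857 0.0833] yang 89.9 tilt [-0.001 -0.001 -1.   ] q [ 0.81  0.19 -0.61 -0.   -0.77 -2.39] w 0.0395 gf 0.0
dx dy dz [-0.05  0.83  3.53] yaw -0.001
```

View pics/e.png

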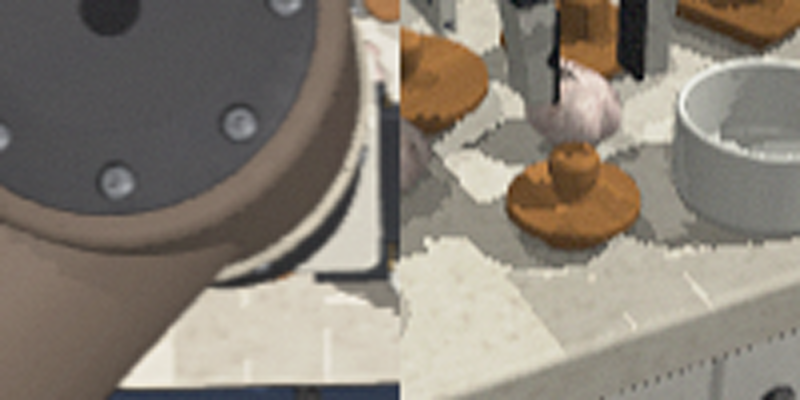

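Call:
send_rows(commands=[{"dx":0,"dy":0.8,"dz":0,"yaw":0},{"dx":0,"dy":0.8,"dz":1.5,"yaw":0},{"dx":0,"dy":0.8,"dz":3,"yaw":0},{"dx":0,"dy":0.8,"dz":3.5,"yaw":0},{"dx":0,"dy":0.8,"dz":3.5,"yaw":0}])

```text
time_s: 3.5
eef_pos: [0.44, 0.195, 0.0492]
eef_rot: [-0.0, 1.0, -0.0, -0.0]
force: [0.5, 0.0, -0.4]
gripper_width: 0.0395
grip_force: 0.0
```

Call:
send_rows(commands=[{"dx":0,"dy":0,"dz":0,"yaw":0},{"dx":0,"dy":0,"dz":0,"yaw":0},{"dx":0,"dy":0,"dz":0,"yaw":0},{"dx":0,"dy":0,"dz":0,"yaw":0}], claw=0)

```text
time_s: 4.0
eef_pos: [0.4399, 0.1948, 0.0492]
eef_rot: [0.0, 1.0, 0.0, 0.0]
force: [-0.5, 0.6, 0.8]
gripper_width: 0.0049
grip_force: 0.0
```

```bash
python3 - <<'E'
from workcell import arm
from h import *
o=arm.get_obs();g=arm.grab_frame("scene")
p=o["eef_pos"]; print(p,o["gripper_width"],proj(g,[p,p-[0,0,.025],[.44,.194,.044]]))
I=g["color"][150:270,240:400].copy()
cv2.imwrite("pics/e2.png",cv2.resize(I,None,fx=4.5,fy=4.5,interpolation=2)[:,:,::-1])
E
```

```text
[0.4399313  0.1947996  0.04923794] 0.004884747084098539 [[311.64383641 215.84043811]
 [311.48219043 226.91412231]
 [311.97480316 218.06591703]]
```

View pics/e2.png

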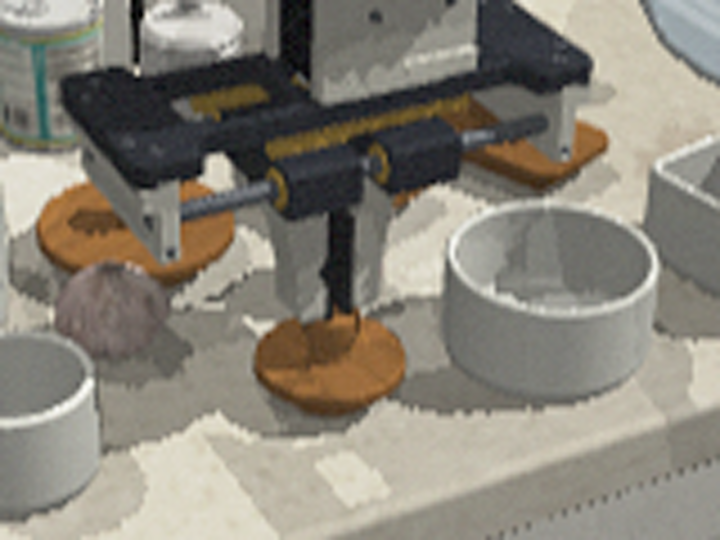

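```bash
python3 - <<'E'
from workcell import arm
from h import *
o=arm.get_obs();g=arm.grab_frame("scene");print(o["gripper_width"],o["grip_force"],cam(g)[1])
I=g["color"][185:250,275:355]
I=cv2.resize(I,None,fx=9,fy=9,interpolation=2)[:,:,::-1].copy()
for p in ([.44,.194,.044],[.44,.194,.02],[.44,.195,.0242]): cv2.circle(I,tuple(np.int32((proj(g,p)[0]-[275,185])*9)),3,(0,0,255),-1)
cv2.imwrite("pics/e3.png",cv2.convertScaleAbs(I,alpha=1.6))
E
```

```text
0.0027701789414870358 0.0 [-0.13904392  0.50191174  0.48543492]
```

View pics/e3.png

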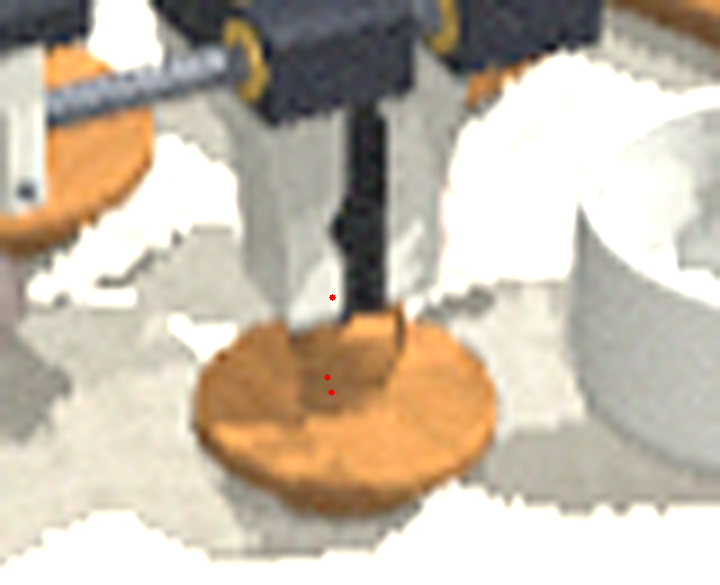

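The fingers closed behind the knob and the lid hasn't moved, so the TCP and camera positions seem to disagree. I'll lift and locate the closed fingertips in the image.

Call:
send_rows(commands=[{"dx":0,"dy":0,"dz":-2,"yaw":0},{"dx":0,"dy":0,"dz":-4,"yaw":0},{"dx":0,"dy":0,"dz":-5,"yaw":0},{"dx":0,"dy":0,"dz":-5,"yaw":0},{"dx":0,"dy":0,"dz":-5,"yaw":0}])

```text
time_s: 4.72
eef_pos: [0.4395, 0.1945, 0.0984]
eef_rot: [0.0, 1.0, -0.0, -0.0]
force: [-0.8, -0.0, 0.6]
gripper_width: 0.0006
grip_force: 0.0
```

```bash
python3 - <<'E'
from workcell import arm
from h import *
o=arm.get_obs();g=arm.grab_frame("scene");p=o["eef_pos"];print(p,o["gripper_width"])
I=g["color"][170:240,275:355]
I=cv2.resize(I,None,fx=8,fy=8,interpolation=2)[:,:,::-1].copy()
for q in (p-[0,0,.025],[.44,.194,.044],[.44,.194,.02]):
    u=proj(g,q)[0];print(u); cv2.circle(I,tuple(np.int32((u-[275,170]+.5)*8)),3,(0,0,255),-1)
cv2.imwrite("pics/e4.png",I)
E
```

```text
[0.4394956  0.19447987 0.09844432] 0.0006143748910653634
[312.07270968 204.82368558]
[311.97480316 218.06591703]
[311.81483013 228.62550863]
```

View pics/e4.png

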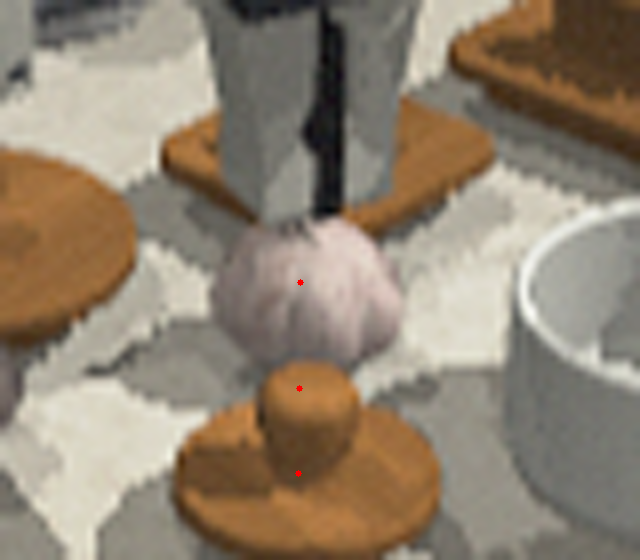

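The tips appear about 18 mm higher than predicted and closed just over the knob's top. I'll reopen, go lower in stages and watch the force.

Call:
send_rows(commands=[{"dx":0,"dy":-0.1,"dz":0,"yaw":0},{"dx":0,"dy":-0.1,"dz":1,"yaw":0},{"dx":0,"dy":-0.1,"dz":3,"yaw":0},{"dx":0,"dy":-0.1,"dz":5,"yaw":0},{"dx":0,"dy":-0.1,"dz":5.4,"yaw":0}], claw=0.45)

```text
time_s: 5.4
eef_pos: [0.4389, 0.1928, 0.0434]
eef_rot: [0.0, 1.0, -0.001, -0.001]
force: [-0.1, 0.4, -0.0]
gripper_width: 0.0386
grip_force: 0.0
```

Call:
send_rows(commands=[{"dx":0,"dy":0,"dz":0.2,"yaw":0},{"dx":0,"dy":0,"dz":0.4,"yaw":0},{"dx":0,"dy":0,"dz":0.4,"yaw":0}])

```text
time_s: 5.78
eef_pos: [0.4401, 0.194, 0.0414]
eef_rot: [0.0, 1.0, 0.0, 0.0]
force: [-0.4, -0.5, -0.0]
gripper_width: 0.0395
grip_force: 0.0
```

```bash
python3 - <<'E'
from workcell import arm
from h import *
g=arm.grab_frame("scene");print(arm.get_obs()["eef_pos"])
I=g["color"][170:250,275:355]
I=cv2.resize(I,None,fx=7.5,fy=7.5,interpolation=2)[:,:,::-1].copy()
cv2.imwrite("pics/e5.png",cv2.convertScaleAbs(I,alpha=1.4))
E
```

```text
[0.44006714 0.19392492 0.04147782]
```

View pics/e5.png

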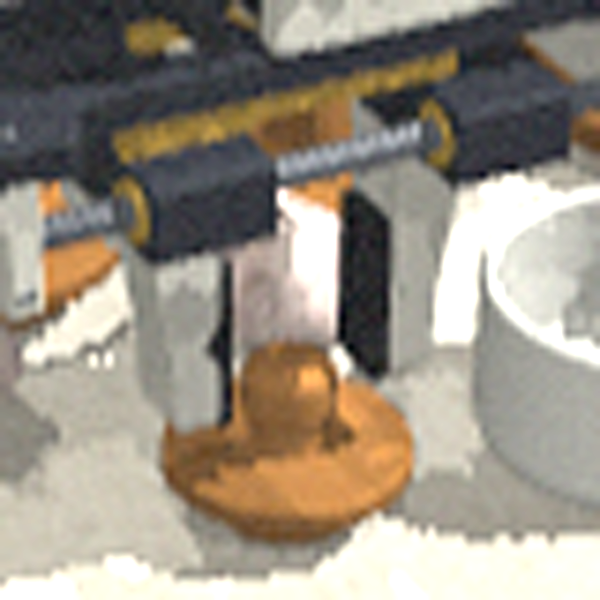

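The jaws straddle the knob, with tips still about 12 mm above the plate. Going down another 8 mm, then closing.

Call:
send_rows(commands=[{"dx":0,"dy":0,"dz":0.3,"yaw":0},{"dx":0,"dy":0,"dz":0.6,"yaw":0},{"dx":0,"dy":0,"dz":0.8,"yaw":0},{"dx":0,"dy":0,"dz":0.8,"yaw":0}])

```text
time_s: 6.32
eef_pos: [0.4397, 0.1936, 0.0328]
eef_rot: [0.0, 1.0, -0.0, -0.0]
force: [0.0, 0.3, 0.3]
gripper_width: 0.0393
grip_force: 0.0
```

Call:
send_rows(commands=[{"dx":0,"dy":0,"dz":0,"yaw":0},{"dx":0,"dy":0,"dz":0,"yaw":0},{"dx":0,"dy":0,"dz":0,"yaw":0},{"dx":0,"dy":0,"dz":0,"yaw":0}], claw=0)

```text
time_s: 6.82
eef_pos: [0.4399, 0.1938, 0.0331]
eef_rot: [0.0, 1.0, 0.0, 0.0]
force: [-0.5, -1.3, 0.5]
gripper_width: 0.0227
grip_force: 30.0
```

Call:
send_rows(commands=[{"dx":0,"dy":0,"dz":-1,"yaw":0},{"dx":0,"dy":0,"dz":-3,"yaw":0},{"dx":0,"dy":0,"dz":-5,"yaw":0},{"dx":0,"dy":0,"dz":-6.5,"yaw":0},{"dx":0,"dy":0,"dz":-6.5,"yaw":0}])

```text
time_s: 7.45
eef_pos: [0.4406, 0.1945, 0.0996]
eef_rot: [-0.0, 1.0, 0.001, 0.001]
force: [-0.3, 0.7, -0.3]
gripper_width: 0.0225
grip_force: 30.0
```

```bash
python3 - <<'E'
from workcell import arm
from h import *
g=arm.grab_frame("scene");o=arm.get_obs();print(o["eef_pos"],o["gripper_width"],o["force"])
I=g["color"][140:230,265:365]
I=cv2.resize(I,None,fx=6.5,fy=6.5,interpolation=2)[:,:,::-1].copy()
for q in ([.44,.194,.065],[.44,.194,.085]):
    u=proj(g,q)[0]; cv2.circle(I,tuple(np.int32((u-[265,140]+.5)*6.5)),3,(0,0,255),-1)
cv2.imwrite("pics/e6.png",cv2.convertScaleAbs(I,alpha=1.4))
E
```

```text
[0.44002877 0.19401464 0.09866617] 0.022371994968877044 [-0.11385155 -0.32717594 -0.83566305]
```

View pics/e6.png

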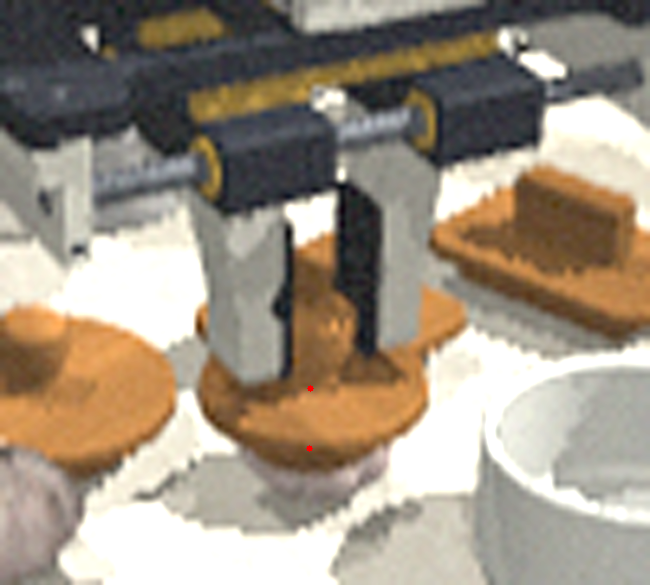

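Gripped and level. Moving to the small round pot.

Call:
send_rows(commands=[{"dx":-0.2,"dy":3.5,"dz":-0.3,"yaw":0},{"dx":-0.4,"dy":7,"dz":-0.5,"yaw":0},{"dx":-0.7,"dy":10.5,"dz":-0.5,"yaw":0},{"dx":-0.7,"dy":13.2,"dz":-0.5,"yaw":0},{"dx":-0.7,"dy":13.2,"dz":-0.5,"yaw":0}])

```text
time_s: 8.12
eef_pos: [0.4466, 0.3272, 0.1022]
eef_rot: [-0.001, 1.0, -0.0, -0.0]
force: [-0.8, -0.3, 0.0]
gripper_width: 0.0225
grip_force: 30.0
```

Call:
send_rows(commands=[{"dx":0,"dy":0,"dz":0,"yaw":0},{"dx":0,"dy":0,"dz":0,"yaw":0}])

```text
time_s: 8.38
eef_pos: [0.4467, 0.325, 0.1029]
eef_rot: [0.0, 1.0, -0.0, -0.0]
force: [0.2, -0.2, -0.8]
gripper_width: 0.0226
grip_force: 30.0
```

```bash
python3 go.py .447 .3265 .07 90
```

```text
8.375 [0.4467 0.325  0.1029] yang 90.0 tilt [-0. -0. -1.] q [ 0.98  0.28 -0.43 -0.   -0.87 -2.55] w 0.0226 gf 29.99971224402543
dx dy dz [-0.03  0.15  3.29] yaw -0.001
```

Call:
send_rows(commands=[{"dx":0,"dy":0.1,"dz":0.8,"yaw":0},{"dx":0,"dy":0.1,"dz":1.6,"yaw":0},{"dx":0,"dy":0.1,"dz":2.4,"yaw":0},{"dx":0,"dy":0.1,"dz":3,"yaw":0},{"dx":0,"dy":0.1,"dz":3.2,"yaw":0}])

```text
time_s: 9.0
eef_pos: [0.4467, 0.3265, 0.0704]
eef_rot: [0.0, 1.0, -0.0, -0.0]
force: [-0.6, -0.2, -0.2]
gripper_width: 0.0227
grip_force: 30.0
```

Call:
send_rows(commands=[{"dx":0,"dy":0,"dz":0.2,"yaw":0},{"dx":0,"dy":0,"dz":0.2,"yaw":0}])

```text
time_s: 9.25
eef_pos: [0.447, 0.3268, 0.0693]
eef_rot: [0.0, 1.0, 0.0, 0.0]
force: [-1.1, -0.7, 1.0]
gripper_width: 0.0226
grip_force: 30.0
```

Call:
send_rows(commands=[{"dx":0,"dy":0,"dz":0.1,"yaw":0},{"dx":0,"dy":0,"dz":0.1,"yaw":0},{"dx":0,"dy":0,"dz":0.1,"yaw":0},{"dx":0,"dy":0,"dz":0.1,"yaw":0}], claw=0.45)

```text
time_s: 9.75
eef_pos: [0.4469, 0.3268, 0.0681]
eef_rot: [0.0, 1.0, 0.0, 0.0]
force: [-0.3, 0.6, 0.2]
gripper_width: 0.0395
grip_force: 0.0
```

Call:
send_rows(commands=[{"dx":0,"dy":0,"dz":-1.5,"yaw":0},{"dx":0,"dy":0,"dz":-3,"yaw":0},{"dx":-3,"dy":-3,"dz":-5,"yaw":0},{"dx":-7,"dy":-6,"dz":-7,"yaw":0},{"dx":-12.7,"dy":-10.2,"dz":-7,"yaw":0}])

```text
time_s: 10.38
eef_pos: [0.5694, 0.2302, 0.1421]
eef_rot: [-0.001, 1.0, 0.002, 0.002]
force: [0.6, 1.9, -0.8]
gripper_width: 0.0395
grip_force: 0.0
```

```bash
python3 go.py .5743 .2246 .09 90;  python3 - <<'E'
from workcell import arm
from h import *
f=arm.grab_frame("top")["color"][200:260,190:260];g=arm.grab_frame("scene")["color"][200:280,200:300]
cv2.imwrite("pics/e7.png",np.hstack([cv2.resize(x,(400,320),interpolation=2) for x in(f,g)])[:,:,::-1])
E
```

```text
10.375 [0.5694 0.2302 0.1421] yang 90.1 tilt [ 0.005  0.003 -1.   ] q [ 0.7   0.33 -0.25  0.   -0.99 -2.27] w 0.0395 gf 0.0
dx dy dz [-0.47 -0.58  5.21] yaw 0.002
```

View pics/e7.png

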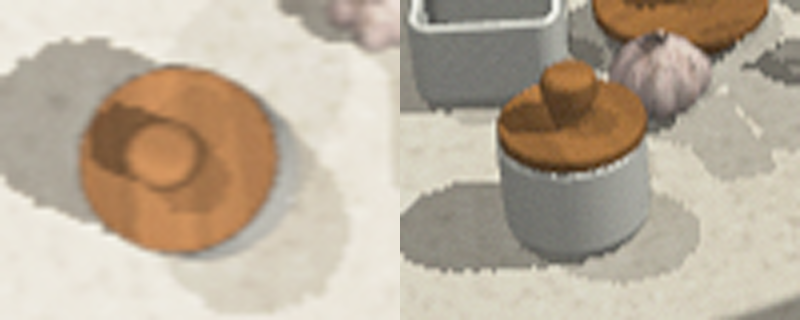

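Small round lid looks seated flat on its pot (centre 178,160 in the left crop). Now the large round lid.

Call:
send_rows(commands=[{"dx":-0.4,"dy":-0.5,"dz":2,"yaw":0},{"dx":-0.4,"dy":-0.5,"dz":4,"yaw":0},{"dx":-0.4,"dy":-0.5,"dz":6,"yaw":0},{"dx":-0.4,"dy":-0.5,"dz":8,"yaw":0},{"dx":-0.4,"dy":-0.5,"dz":8,"yaw":0}])

```text
time_s: 11.1
eef_pos: [0.5705, 0.2243, 0.0577]
eef_rot: [0.0, 1.0, -0.001, -0.001]
force: [-1.0, -0.3, 0.6]
gripper_width: 0.0398
grip_force: 0.0
```

```bash
python3 go.py .5743 .2246 .033 90
```

```text
11.1 [0.5705 0.2243 0.0577] yang 90.0 tilt [-0.002 -0.001 -1.   ] q [ 0.69  0.42 -0.33 -0.   -0.82 -2.26] w 0.0398 gf 0.0
dx dy dz [-0.39  0.03  2.47] yaw -0.0
```

Call:
send_rows(commands=[{"dx":-0.4,"dy":0,"dz":0.6,"yaw":0},{"dx":-0.4,"dy":0,"dz":1.2,"yaw":0},{"dx":-0.4,"dy":0,"dz":1.8,"yaw":0},{"dx":-0.4,"dy":0,"dz":2.4,"yaw":0},{"dx":-0.4,"dy":0,"dz":2.4,"yaw":0}])

```text
time_s: 11.72
eef_pos: [0.5748, 0.2244, 0.0335]
eef_rot: [0.0, 1.0, -0.0, -0.0]
force: [-0.2, -0.4, -0.0]
gripper_width: 0.0397
grip_force: 0.0
```

Call:
send_rows(commands=[{"dx":0,"dy":0,"dz":0,"yaw":0},{"dx":0,"dy":0,"dz":0,"yaw":0},{"dx":0,"dy":0,"dz":0,"yaw":0},{"dx":0,"dy":0,"dz":0,"yaw":0}], claw=0)

```text
time_s: 12.22
eef_pos: [0.5753, 0.2247, 0.0343]
eef_rot: [0.0, 1.0, 0.0, 0.0]
force: [0.3, -0.8, 1.1]
gripper_width: 0.0227
grip_force: 30.0
```

```bash
python3 go.py .4274 .0943 .105 90
```

```text
12.225 [0.5753 0.2247 0.0343] yang 90.0 tilt [ 0.  0. -1.] q [ 0.69  0.45 -0.35  0.   -0.77 -2.26] w 0.0227 gf 30.000193503219634
dx dy dz [ 14.79 -13.04  -7.08] yaw -0.0
```

Call:
send_rows(commands=[{"dx":0,"dy":0,"dz":-2,"yaw":0},{"dx":0,"dy":0,"dz":-4,"yaw":0},{"dx":0,"dy":0,"dz":-6,"yaw":0},{"dx":2,"dy":-2,"dz":-8,"yaw":0},{"dx":5,"dy":-4.5,"dz":-8,"yaw":0}])

```text
time_s: 12.85
eef_pos: [0.5258, 0.18, 0.1154]
eef_rot: [-0.0, 1.0, 0.001, 0.001]
force: [-0.8, -0.1, -1.1]
gripper_width: 0.0224
grip_force: 30.0
```

```bash
python3 go.py .4284 .0943 .108 90
```

```text
12.85 [0.5258 0.18   0.1154] yang 90.0 tilt [ 0.002  0.001 -1.   ] q [ 0.68  0.27 -0.41  0.   -0.89 -2.25] w 0.0224 gf 29.999710978008807
dx dy dz [ 9.74 -8.57  0.7 ] yaw 0.0
```

Call:
send_rows(commands=[{"dx":3,"dy":-2.5,"dz":0,"yaw":0},{"dx":6,"dy":-5,"dz":0,"yaw":0},{"dx":9.7,"dy":-8.5,"dz":0.5,"yaw":0},{"dx":9.7,"dy":-8.5,"dz":0.5,"yaw":0},{"dx":9.7,"dy":-8.5,"dz":0.5,"yaw":0}])

```text
time_s: 13.48
eef_pos: [0.4288, 0.095, 0.1096]
eef_rot: [0.0, 1.0, 0.0, 0.001]
force: [0.7, 0.6, -0.9]
gripper_width: 0.0226
grip_force: 30.0
```

```bash
python3 go.py .4284 .0943 .0703 90
```

```text
13.475 [0.4288 0.095  0.1096] yang 90.0 tilt [ 0.001  0.001 -1.   ] q [ 0.67  0.09 -0.66  0.   -0.82 -2.24] w 0.0226 gf 29.999870366882533
dx dy dz [ 0.04 -0.08  3.93] yaw -0.0
```

Call:
send_rows(commands=[{"dx":0,"dy":-0.1,"dz":1,"yaw":0},{"dx":0,"dy":-0.1,"dz":2,"yaw":0},{"dx":0,"dy":-0.1,"dz":3,"yaw":0},{"dx":0,"dy":-0.1,"dz":3.6,"yaw":0},{"dx":0,"dy":-0.1,"dz":3.9,"yaw":0}])

```text
time_s: 14.1
eef_pos: [0.428, 0.0935, 0.07]
eef_rot: [-0.0, 1.0, -0.001, -0.0]
force: [-11.3, 0.0, 32.1]
gripper_width: 0.0222
grip_force: 30.0
```

Call:
send_rows(commands=[{"dx":0,"dy":0,"dz":0,"yaw":0},{"dx":0,"dy":0,"dz":0.1,"yaw":0}])

```text
time_s: 14.35
eef_pos: [0.428, 0.0935, 0.07]
eef_rot: [-0.0, 1.0, -0.0, -0.0]
force: [-10.7, -0.8, 24.6]
gripper_width: 0.0224
grip_force: 30.0
```

Call:
send_rows(commands=[{"dx":0.1,"dy":0,"dz":-0.1,"yaw":0},{"dx":0.1,"dy":0,"dz":-0.1,"yaw":0},{"dx":0.1,"dy":0,"dz":-0.1,"yaw":0},{"dx":0.1,"dy":0,"dz":-0.1,"yaw":0}], claw=0.45)

```text
time_s: 14.85
eef_pos: [0.4272, 0.0937, 0.07]
eef_rot: [0.0, 1.0, -0.0, -0.0]
force: [-0.8, 0.4, -0.2]
gripper_width: 0.0394
grip_force: 0.0
```

Call:
send_rows(commands=[{"dx":0,"dy":0,"dz":-2,"yaw":0},{"dx":0,"dy":0,"dz":-4,"yaw":0},{"dx":-4,"dy":0,"dz":-6,"yaw":-0.1},{"dx":-9,"dy":1.2,"dz":-7,"yaw":-0.25},{"dx":-14.4,"dy":2.4,"dz":-7,"yaw":-0.36}])

```text
time_s: 15.48
eef_pos: [0.5733, 0.1181, 0.1414]
eef_rot: [-0.181, 0.983, 0.0, 0.001]
force: [-0.4, 1.2, 0.2]
gripper_width: 0.0396
grip_force: 0.0
```

```bash
python3 go.py .5727 .1174 .06 110.9;  python3 - <<'E'
from workcell import arm
from h import *
f=arm.grab_frame("top"); im=f["color"]; cv2.imwrite("pics/f1.png",im[:,:,::-1])
hsv=cv2.cvtColor(im,cv2.COLOR_RGB2HSV)
m=((hsv[...,1]>110)&(hsv[...,0]<22)&(hsv[...,2]>40)).astype(np.uint8); m[:130]=0;m[280:]=0
for c in cv2.findContours(m,0,1)[0]:
    if cv2.contourArea(c)>200: print(c.reshape(-1,2).mean(0),cv2.minAreaRect(np.float32(cast(f,c.reshape(-1,2),.056)*1000)))
E
```

```text
15.475 [0.5733 0.1181 0.1414] yang 110.9 tilt [ 0.002  0.001 -1.   ] q [ 0.54  0.29 -0.31  0.   -0.97 -1.74] w 0.0396 gf 0.0
dx dy dz [ 0.1  -0.05  8.14] yaw -0.001
[348.71223022 237.25899281] ((426.6640625, 95.17738342285156), (88.08341217041016, 87.84317779541016), 88.39604187011719)
[336.20952381 167.97142857] ((554.9276123046875, 114.56001281738281), (47.344520568847656, 66.75103759765625), 21.290407180786133)
[384.2109375 160.8046875] ((566.7788696289062, 25.13193130493164), (88.30458068847656, 55.57902908325195), 22.384117126464844)
```

Large lid measured at (427, 95) at seated height, over its pot. Next the square lid.

Call:
send_rows(commands=[{"dx":0,"dy":0,"dz":2,"yaw":0},{"dx":0,"dy":0,"dz":4,"yaw":0},{"dx":0,"dy":0,"dz":6,"yaw":0},{"dx":0,"dy":0,"dz":8,"yaw":0},{"dx":0,"dy":0,"dz":8,"yaw":0}])

```text
time_s: 16.15
eef_pos: [0.57, 0.117, 0.0584]
eef_rot: [-0.179, 0.984, -0.001, -0.002]
force: [-0.4, -0.4, 0.6]
gripper_width: 0.0398
grip_force: 0.0
```

```bash
python3 go.py .5727 .1174 .034 110.9
```

```text
16.15 [0.57   0.117  0.0584] yang 110.6 tilt [-0.003 -0.002 -1.   ] q [ 0.54  0.38 -0.4  -0.   -0.79 -1.75] w 0.0398 gf 0.0
dx dy dz [-0.27 -0.06  2.44] yaw -0.005
```

Call:
send_rows(commands=[{"dx":-0.2,"dy":0,"dz":0.6,"yaw":0},{"dx":-0.2,"dy":0,"dz":1.2,"yaw":0},{"dx":-0.2,"dy":0,"dz":1.8,"yaw":0},{"dx":-0.2,"dy":0,"dz":2.4,"yaw":0},{"dx":-0.2,"dy":0,"dz":2.4,"yaw":0}])

```text
time_s: 16.77
eef_pos: [0.5727, 0.1182, 0.0355]
eef_rot: [-0.179, 0.984, -0.0, -0.0]
force: [0.6, -0.1, 1.0]
gripper_width: 0.0395
grip_force: 0.0
```

Call:
send_rows(commands=[{"dx":0,"dy":0,"dz":0,"yaw":0},{"dx":0,"dy":0,"dz":0,"yaw":0},{"dx":0,"dy":0,"dz":0,"yaw":0},{"dx":0,"dy":0,"dz":0,"yaw":0}], claw=0)

```text
time_s: 17.27
eef_pos: [0.5732, 0.1184, 0.0363]
eef_rot: [-0.179, 0.984, 0.0, 0.0]
force: [-0.1, -0.3, 0.9]
gripper_width: 0.0216
grip_force: 30.0
```

Call:
send_rows(commands=[{"dx":0,"dy":0,"dz":-2,"yaw":0},{"dx":0,"dy":0,"dz":-4,"yaw":0},{"dx":0,"dy":0,"dz":-6,"yaw":0},{"dx":0,"dy":0,"dz":-8,"yaw":0},{"dx":0,"dy":0,"dz":-8,"yaw":0}])

```text
time_s: 17.9
eef_pos: [0.5739, 0.1188, 0.1175]
eef_rot: [-0.179, 0.984, 0.0, 0.001]
force: [0.2, 0.5, -0.3]
gripper_width: 0.0213
grip_force: 30.0
```

```bash
python3 go.py .579 .3238 .114 70.5
```

```text
17.9 [0.5739 0.1188 0.1175] yang 110.6 tilt [ 0.003  0.001 -1.   ] q [ 0.54  0.31 -0.34  0.   -0.92 -1.75] w 0.0213 gf 29.99978724252287
dx dy dz [-7.7  19.    0.38] yaw 0.7
```

Call:
send_rows(commands=[{"dx":-1.5,"dy":4,"dz":0,"yaw":0.14},{"dx":-3,"dy":8,"dz":0,"yaw":0.28},{"dx":-4.6,"dy":12,"dz":0,"yaw":0.42},{"dx":-6.2,"dy":15.5,"dz":0,"yaw":0.56},{"dx":-7.7,"dy":19,"dz":0,"yaw":0.7}])

```text
time_s: 18.52
eef_pos: [0.5776, 0.3243, 0.1147]
eef_rot: [0.172, 0.985, -0.001, -0.001]
force: [0.7, -0.6, -0.2]
gripper_width: 0.0212
grip_force: 30.0
```

Call:
send_rows(commands=[{"dx":0,"dy":0,"dz":0,"yaw":0},{"dx":0,"dy":0,"dz":0,"yaw":0}])

```text
time_s: 18.77
eef_pos: [0.5775, 0.3227, 0.1149]
eef_rot: [0.169, 0.986, -0.001, -0.001]
force: [-0.1, -0.3, 0.0]
gripper_width: 0.0212
grip_force: 30.0
```

```bash
python3 go.py .5797 .3240 .0723 70.5
```

```text
18.775 [0.5775 0.3227 0.1149] yang 70.6 tilt [-0.002 -0.001 -1.   ] q [ 0.8   0.43 -0.16 -0.   -0.98 -2.71] w 0.0212 gf 29.999814744005562
dx dy dz [-0.17  0.2   4.26] yaw 0.002
```

Call:
send_rows(commands=[{"dx":-0.2,"dy":0.2,"dz":1,"yaw":0},{"dx":-0.2,"dy":0.2,"dz":2,"yaw":0},{"dx":-0.2,"dy":0.2,"dz":3,"yaw":0},{"dx":-0.2,"dy":0.2,"dz":3.6,"yaw":0},{"dx":-0.2,"dy":0.2,"dz":3.6,"yaw":0}])

```text
time_s: 19.4
eef_pos: [0.5805, 0.3242, 0.0794]
eef_rot: [0.169, 0.986, -0.0, -0.0]
force: [-0.2, -0.4, -0.3]
gripper_width: 0.0213
grip_force: 30.0
```

```bash
python3 go.py .5797 .3240 .0723 70.5
```

```text
19.4 [0.5805 0.3242 0.0794] yang 70.5 tilt [-0.001 -0.001 -1.   ] q [ 0.8   0.47 -0.19 -0.   -0.91 -2.71] w 0.0213 gf 30.000014069810277
dx dy dz [ 0.07 -0.05  0.71] yaw 0.0
```

Call:
send_rows(commands=[{"dx":0.1,"dy":0,"dz":0.2,"yaw":0},{"dx":0.1,"dy":0,"dz":0.4,"yaw":0},{"dx":0.1,"dy":0,"dz":0.6,"yaw":0},{"dx":0.1,"dy":0,"dz":0.7,"yaw":0}])

```text
time_s: 19.9
eef_pos: [0.5798, 0.3249, 0.073]
eef_rot: [0.169, 0.986, 0.0, -0.0]
force: [-0.6, -0.0, -0.4]
gripper_width: 0.0211
grip_force: 30.0
```

Call:
send_rows(commands=[{"dx":0,"dy":0,"dz":0,"yaw":0},{"dx":0,"dy":0,"dz":0,"yaw":0},{"dx":0,"dy":0,"dz":0,"yaw":0},{"dx":0,"dy":0,"dz":0,"yaw":0}], claw=0.45)

```text
time_s: 20.4
eef_pos: [0.5799, 0.3249, 0.0732]
eef_rot: [0.169, 0.986, 0.0, 0.0]
force: [-0.0, -0.1, -0.8]
gripper_width: 0.0391
grip_force: 0.0
```

Call:
send_rows(commands=[{"dx":0,"dy":0,"dz":-2,"yaw":0},{"dx":0,"dy":0,"dz":-4,"yaw":0},{"dx":0,"dy":-4,"dz":-6,"yaw":-0.1},{"dx":0,"dy":-9,"dz":-7,"yaw":-0.25},{"dx":2,"dy":-14,"dz":-7,"yaw":-0.4}])

```text
time_s: 21.02
eef_pos: [0.5146, 0.1986, 0.1439]
eef_rot: [-0.032, 0.999, 0.0, 0.001]
force: [0.2, -0.7, -0.5]
gripper_width: 0.0394
grip_force: 0.0
```

```bash
python3 go.py .5758 .0204 .14 111.7
```

```text
21.025 [0.5146 0.1986 0.1439] yang 93.7 tilt [ 0.002  0.001 -1.   ] q [ 0.72  0.23 -0.38  0.   -0.95 -2.23] w 0.0394 gf 0.0
dx dy dz [ -4.96 -18.17   0.38] yaw -0.314
```

Call:
send_rows(commands=[{"dx":-1,"dy":-4,"dz":0,"yaw":-0.08},{"dx":-2,"dy":-8,"dz":0,"yaw":-0.16},{"dx":-3,"dy":-12,"dz":0,"yaw":-0.24},{"dx":-4,"dy":-16,"dz":0,"yaw":-0.31},{"dx":-5,"dy":-18.2,"dz":0,"yaw":-0.31}])

```text
time_s: 21.65
eef_pos: [0.5753, 0.0191, 0.1433]
eef_rot: [-0.184, 0.983, 0.0, 0.0]
force: [-0.5, 0.5, -0.1]
gripper_width: 0.0393
grip_force: 0.0
```

```bash
python3 go.py .5758 .0204 .05 111.7;  python3 - <<'E'
from workcell import arm
from h import *
f=arm.grab_frame("top"); im=f["color"]
hsv=cv2.cvtColor(im,cv2.COLOR_RGB2HSV)
m=((hsv[...,1]>110)&(hsv[...,0]<22)&(hsv[...,2]>40)).astype(np.uint8); m[:130]=0;m[280:]=0
for c in cv2.findContours(m,0,1)[0]:
    if cv2.contourArea(c)>200: print(c.reshape(-1,2).mean(0),cv2.minAreaRect(np.float32(cast(f,c.reshape(-1,2),.056)*1000)))
E
```

```text
21.65 [0.5753 0.0191 0.1433] yang 111.2 tilt [ 0.  0. -1.] q [ 0.37  0.27 -0.33  0.   -0.97 -1.57] w 0.0393 gf 0.0
dx dy dz [-0.09  0.1   9.33] yaw -0.009
[387.71568627 170.        ] ((547.7483520507812, 17.472801208496094), (47.0445556640625, 56.134437561035156), 20.48052406311035)
```

Call:
send_rows(commands=[{"dx":-0.1,"dy":0.1,"dz":2,"yaw":-0.01},{"dx":-0.1,"dy":0.1,"dz":4,"yaw":-0.01},{"dx":-0.1,"dy":0.1,"dz":6,"yaw":-0.01},{"dx":-0.1,"dy":0.1,"dz":8,"yaw":-0.01},{"dx":-0.1,"dy":0.1,"dz":8,"yaw":-0.01}])

```text
time_s: 22.32
eef_pos: [0.5745, 0.0219, 0.0618]
eef_rot: [-0.189, 0.982, -0.0, -0.001]
force: [-0.1, 0.4, -0.1]
gripper_width: 0.039
grip_force: 0.0
```

```bash
python3 go.py .5758 .0204 .035 111.7
```

```text
22.325 [0.5745 0.0219 0.0618] yang 111.8 tilt [-0.003 -0.001 -1.   ] q [ 0.38  0.36 -0.42 -0.   -0.79 -1.57] w 0.039 gf 0.0
dx dy dz [-0.07 -0.19  2.68] yaw 0.001
```

Call:
send_rows(commands=[{"dx":-0.1,"dy":-0.2,"dz":0.6,"yaw":0},{"dx":-0.1,"dy":-0.2,"dz":1.2,"yaw":0},{"dx":-0.1,"dy":-0.2,"dz":1.8,"yaw":0},{"dx":-0.1,"dy":-0.2,"dz":2.6,"yaw":0},{"dx":-0.1,"dy":-0.2,"dz":2.6,"yaw":0}])

```text
time_s: 22.95
eef_pos: [0.5767, 0.0205, 0.0363]
eef_rot: [-0.189, 0.982, -0.0, -0.001]
force: [0.7, 1.3, 0.4]
gripper_width: 0.0393
grip_force: 0.0
```

Call:
send_rows(commands=[{"dx":0,"dy":0,"dz":0,"yaw":0},{"dx":0,"dy":0,"dz":0,"yaw":0},{"dx":0,"dy":0,"dz":0,"yaw":0},{"dx":0,"dy":0,"dz":0,"yaw":0},{"dx":0,"dy":0,"dz":0,"yaw":0}], claw=0)

```text
time_s: 23.58
eef_pos: [0.5775, 0.0207, 0.0373]
eef_rot: [-0.189, 0.982, -0.0, 0.0]
force: [-0.0, -0.0, 1.3]
gripper_width: 0.0151
grip_force: 29.9
```

Call:
send_rows(commands=[{"dx":0,"dy":0,"dz":-2,"yaw":0},{"dx":0,"dy":0,"dz":-4,"yaw":0},{"dx":0,"dy":0,"dz":-6,"yaw":0},{"dx":0,"dy":0,"dz":-8,"yaw":0},{"dx":0,"dy":0,"dz":-8,"yaw":0}])

```text
time_s: 24.2
eef_pos: [0.5781, 0.021, 0.1185]
eef_rot: [-0.189, 0.982, 0.0, 0.001]
force: [0.2, 0.1, -0.8]
gripper_width: 0.0156
grip_force: 29.9
```

```bash
python3 go.py .4325 -.0225 .114 99.3
```

```text
24.2 [0.5781 0.021  0.1185] yang 111.8 tilt [ 0.003  0.001 -1.   ] q [ 0.37  0.3  -0.36  0.   -0.91 -1.57] w 0.0156 gf 29.930372703820467
dx dy dz [15.14  1.36  0.4 ] yaw 0.218
```

Call:
send_rows(commands=[{"dx":4,"dy":0.4,"dz":0,"yaw":0.06},{"dx":8,"dy":0.8,"dz":0,"yaw":0.12},{"dx":12,"dy":1.2,"dz":0,"yaw":0.18},{"dx":15,"dy":1.4,"dz":0,"yaw":0.218},{"dx":15,"dy":1.4,"dz":0,"yaw":0.218}])

```text
time_s: 24.82
eef_pos: [0.4302, -0.0227, 0.1164]
eef_rot: [-0.08, 0.997, 0.0, -0.001]
force: [0.0, -0.0, -1.7]
gripper_width: 0.0152
grip_force: 29.9
```

```bash
python3 go.py .4342 -.0222 .078 99.3
```

```text
24.825 [ 0.4302 -0.0227  0.1164] yang 99.2 tilt [-0.002  0.    -1.   ] q [ 0.41  0.07 -0.66 -0.   -0.84 -1.82] w 0.0152 gf 29.930853098630905
dx dy dz [-0.41 -0.02  3.84] yaw -0.001
```

Call:
send_rows(commands=[{"dx":-0.3,"dy":0,"dz":1,"yaw":0},{"dx":-0.3,"dy":0,"dz":2,"yaw":0},{"dx":-0.3,"dy":0,"dz":3,"yaw":0},{"dx":-0.3,"dy":0,"dz":3.5,"yaw":0},{"dx":-0.3,"dy":0,"dz":3.5,"yaw":0}])

```text
time_s: 25.45
eef_pos: [0.4355, -0.0216, 0.0815]
eef_rot: [-0.081, 0.997, -0.0, -0.001]
force: [0.1, 0.1, -1.3]
gripper_width: 0.0158
grip_force: 29.9
```

```bash
python3 go.py .4342 -.0222 .0733 99.3
```

```text
25.45 [ 0.4355 -0.0216  0.0815] yang 99.3 tilt [-0.001 -0.001 -1.   ] q [ 0.41  0.13 -0.7  -0.   -0.75 -1.81] w 0.0158 gf 29.93060264736414
dx dy dz [ 0.14 -0.04  0.82] yaw -0.001
```

Call:
send_rows(commands=[{"dx":0.1,"dy":0,"dz":0.2,"yaw":0},{"dx":0.1,"dy":0,"dz":0.4,"yaw":0},{"dx":0.1,"dy":0,"dz":0.6,"yaw":0},{"dx":0.1,"dy":0,"dz":0.8,"yaw":0},{"dx":0.1,"dy":0,"dz":0.8,"yaw":0}])

```text
time_s: 26.08
eef_pos: [0.4346, -0.0216, 0.074]
eef_rot: [-0.081, 0.997, -0.0, -0.0]
force: [0.4, -1.3, -1.0]
gripper_width: 0.0156
grip_force: 29.9
```

Call:
send_rows(commands=[{"dx":0,"dy":0,"dz":0,"yaw":0},{"dx":0,"dy":0,"dz":0,"yaw":0},{"dx":0,"dy":0,"dz":0,"yaw":0},{"dx":0,"dy":0,"dz":0,"yaw":0}], claw=0.45)

```text
time_s: 26.58
eef_pos: [0.4348, -0.0216, 0.0741]
eef_rot: [-0.081, 0.997, 0.0, 0.0]
force: [0.2, 0.1, 0.2]
gripper_width: 0.0391
grip_force: 0.0
```

Call:
send_rows(commands=[{"dx":0,"dy":0,"dz":-2,"yaw":0},{"dx":0,"dy":0,"dz":-4,"yaw":0},{"dx":0,"dy":0,"dz":-8,"yaw":0},{"dx":1,"dy":-5,"dz":-12,"yaw":0},{"dx":3,"dy":-11,"dz":-14,"yaw":0}])

```text
time_s: 27.2
eef_pos: [0.4223, -0.1289, 0.2133]
eef_rot: [-0.082, 0.997, 0.001, -0.001]
force: [-9.8, 6.5, -3.9]
gripper_width: 0.0396
grip_force: 0.0
```

Call:
send_rows(commands=[{"dx":1,"dy":-6,"dz":0,"yaw":0},{"dx":2,"dy":-12,"dz":0,"yaw":0},{"dx":2,"dy":-18,"dz":0,"yaw":0},{"dx":2,"dy":-24,"dz":0,"yaw":0},{"dx":2,"dy":-24,"dz":0,"yaw":0}])

```text
time_s: 27.82
eef_pos: [0.4423, -0.3729, 0.2108]
eef_rot: [-0.079, 0.997, 0.0, -0.001]
force: [-0.7, 0.9, -0.2]
gripper_width: 0.0395
grip_force: 0.0
```

```bash
python3 - <<'E'
from workcell import arm
from h import *
f=arm.grab_frame("top"); im=f["color"];g=arm.grab_frame("scene")["color"]
hsv=cv2.cvtColor(im,cv2.COLOR_RGB2HSV)
m=((hsv[...,1]>110)&(hsv[...,0]<22)&(hsv[...,2]>40)).astype(np.uint8); m[:130]=0;m[280:]=0
for c in cv2.findContours(m,0,1)[0]:
    if cv2.contourArea(c)>200: print(c.reshape(-1,2).mean(0),cv2.minAreaRect(np.float32(cast(f,c.reshape(-1,2),.056)*1000)))
a=cv2.resize(im[130:270,190:440],(536,300),interpolation=2);b=cv2.resize(g[170:280,190:440],None,fx=2.7,fy=2.7,interpolation=2)
W=b.shape[1];a=cv2.copyMakeBorder(a,0,0,0,W-536,0)
cv2.imwrite("pics/f2.png",np.vstack([a,b])[:,:,::-1])
E
```

```text
[348.76978417 237.25899281] ((426.6612243652344, 95.17501831054688), (88.07826232910156, 87.8487777709961), 88.39527893066406)
[220.59574468 229.5212766 ] ((446.94219970703125, 327.2033386230469), (61.06157302856445, 60.13922119140625), 88.62928009033203)
[412.89333333 232.02      ] ((433.3704528808594, -20.265857696533203), (92.1190414428711, 58.587547302246094), 9.3372802734375)
[222.736 159.248] ((578.5787353515625, 324.70367431640625), (69.73828887939453, 70.28155517578125), 70.6692886352539)
```

View pics/f2.png

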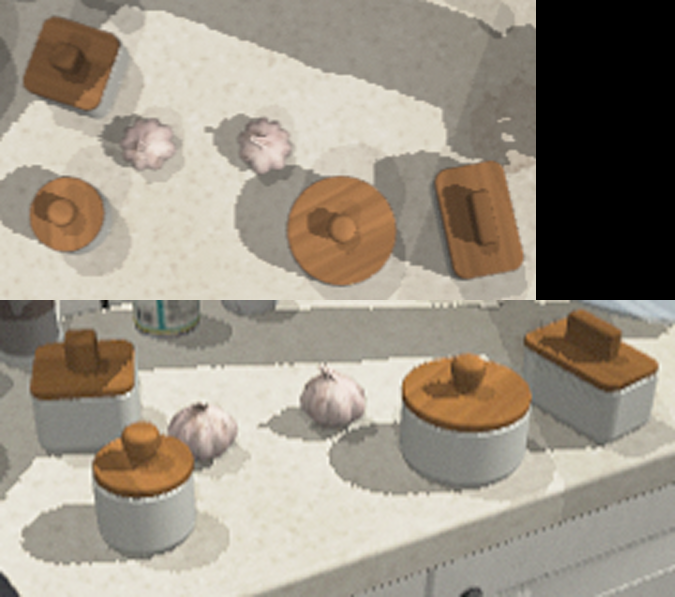

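All four lids are on their pots and the garlic is in place. A small pale fleck behind the large lid at (485,357) needs a numeric check before handing in, so I'll fit each lid outline in the scene view.

```bash
python3 - <<'E'
from workcell import arm
from h import *
f=arm.grab_frame("scene"); im=f["color"]
hsv=cv2.cvtColor(im,cv2.COLOR_RGB2HSV)
m=((hsv[...,1]>110)&(hsv[...,0]<22)&(hsv[...,2]>40)).astype(np.uint8); m[:160]=0;m[280:]=0;m[:,450:]=0
for c in cv2.findContours(m,0,1)[0]:
    if cv2.contourArea(c)>200: print(c.reshape(-1,2).mean(0).round(),[cv2.boundingRect(c)])
# large lid: predicted plate-top outline vs wood mask boundary per column
a=np.radians(np.arange(0,360,15)); 
for zz in(.056,.048):
    o=proj(f,np.c_[.4267+.046*np.cos(a),.0945+.046*np.sin(a),np.full(len(a),zz)])
    print(zz,"cols",o[:,0].min().round(1),o[:,0].max().round(1),"rows",o[:,1].min().round(1),o[:,1].max().round(1))
for u in range(340,388,4):
    r=np.where(m[180:240,u])[0]+180; print(u,r.min() if len(r) else None,r.max() if len(r) else None, end="; ")
print(); print(im[186:198,364:376].sum(2)//3)
E
```

```text
[242. 230.] [(225, 215, 37, 28)]
[362. 204.] [(339, 190, 48, 29)]
[220. 194.] [(201, 181, 39, 26)]
[409. 189.] [(384, 174, 50, 30)]
0.056 cols 337.4 385.4 rows 191.2 216.7
0.048 cols 337.2 385.0 rows 194.7 220.4
340 198 208; 344 195 212; 348 194 214; 352 193 216; 356 191 217; 360 191 218; 364 190 218; 368 192 218; 372 193 217; 376 194 216; 380 197 214; 384 184 211; 
[[150 148 147 145 145 143 147 143 142 144 143 135]
 [150 150 148 145 144 144 147 148 145 143 147 146]
 [149 149 145 146 147 145 148 148 145 145 146 143]
 [148 147 143 147 152 150 151 141 142 141 146 147]
 [142 144 146 175 150 149 149 147 148 146 146 148]
 [131 137 136 168 162 181 147 154 153 149 151 151]
 [121 134 136 137 159 170 132 153 140 147 152 150]
 [124 126 131 141 142 128 121 140 124 141 142 142]
 [119 125 131 136 137 119 126 128 130 127 132 135]
 [107 112 124 119 119 106 133 132 129 127 126 131]
 [ 90  91  96  94 100 101 130 126 125 130 134 140]
 [ 73  73  78  80  96 106 126 128 128 135 135 132]]
```

Large lid's outline matches a level lid at seated height, and the fleck is worktop. Handing in.

```bash
python3 -c "
from workcell import arm
print(arm.sign_off())"
```

```text
the job is handed in; nothing more can be done
None
```

All four lids are on their matching pots, released, and measured centred and level in the final pictures; the garlic bulbs look undisturbed, and the job is handed in (no verdict was returned).

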